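# Turn the bar board over against the drip tray's edge

### The arm

A 7-joint arm with a two-finger parallel gripper is mounted at the origin on the work surface. World frame = base frame: x ahead of the robot, y to its left, z up, the work surface at z = 0. Lengths are in m, angles in rad, forces in N, time in s.
With the tool pointing down it reaches from about 0.425 to 0.925 m from the base axis. Payload 6.8 kg.
Tool frame: the origin (TCP) lies midway between the tips of the shut fingers; the grasp point (between the pads) lies r.grip_point_offset behind it (r.grip_point_offset is the distance from the TCP to the grasp point, in m); z points along the fingers, y is the direction in which the jaws open and shut (so a half turn about z gives the same grasp; the last joint's range is limited). The gripper opens to 85 mm and grips with 20 to 120 N. Pads are 22 mm wide; open, the fingers measure 114 mm over their backs; the gripper's body (76 mm by 85 mm) begins 54 mm behind the grasp point. The pads swing forward as they close: fully open they stand 13 mm farther back than shut.
Start: joints at [1.1, 0.477, 0.022, 1.555, -0.011, 1.109, -0.083], TCP at [0.24, -0.631, 0.202] pointing down, gripper open.
Joint ranges: [-2.96, 2.96], [-0.34, 2.1], [-1.41, 1.46], [0.24, 2.44], [-1.37, 4.51], [0.17, 1.92], [-2.96, 2.96]. Speed limits (rad/s): [2.39, 2.39, 3.14, 3.14, 3.14, 3.14, 3.14].

### API

Orientations are given as a rotation vector (axis times angle).
In Python, from bench import r gives the robot as it stands. The module is installed in compiled form; this text tells all that it offers.
- The arm moves only by the tool play_rows, never from a script. Its argument "deltas" is a list of rows, each a list of 3 entries, a list of its own where there are three numbers: the finger opening in mm, from 0 to 85.4, then the shift along the tool's x, y, z in mm, then the turn, a rotation vector about the tool's x, y, z in rad. A call has 1 to 8 rows; each row is the pose to reach, as a shift and turn from the pose measured when the call began, along the tool's axes at that moment; what a row does not reach only later rows make up. A row lasts 1/8 s, in which the tool goes at most 62.5 mm and 10.7 degrees, less where a joint would pass 70% of its speed; a pose out of reach is approached as far as the arm can. A call with a gripper value outside its range is refused whole. The fingers move at their own pace and stop on an object; "squeeze" is the grip in N (left out, the last holds). Time passes only in rows, so rows that repeat a pose let the fingers close. It gives the time, the measured TCP pose, the force and the opening at its end, in the units of the state.
- r.get_obs(): the state, without advancing time (a new reading comes with each control period).
- r.grab_frame(name): name is "scene" or "top"; returns (picture, depth): 480x640x3 uint8, red, green, blue; 480x640 float32, m along the optical axis (not along the pixel's ray), 0 where there is no reading.
- r.camera_model(name): a dict with "mtx" (3x3 intrinsics, pixels), "D" ([k1, k2, p1, p2, k3] as OpenCV has them; the pictures are not rectified), "rvec" (rotation vector, rad) and "tvec" (3), from world to camera coordinates, as OpenCV has them. Camera axes: x right, y down, z forward; pixel columns grow to the right and rows downward; lengths in m; the calibration is good to about 2 mm. A picture is of the moment at which its call begins. camera_model takes no time and is no camera call.
- r.hand_in(): hands the job in, once; it reports no verdict.
The state is a dict: "clock": time; "joints": joint angles; "qvel": joint speeds; "tau": joint torques, N m; "tcp_pos": TCP position; "orientation": TCP orientation; "contact_force": force on the tool from outside, world axes, zero at the start; "moment": the same for the moment, N m; "grip_width": finger opening in m.
Only numpy, scipy, OpenCV 4.12 (cv2) and the standard library are available. Lean on these libraries where they do the work, as an engineer would, in place of code of your own. Each camera call takes 0.05 s, during which the arm holds its last target. There are 200 camera calls.

### The job

The small reversible cutting board lies on the counter with its used green face up. Without picking it up, push it with the fingertips until its long side meets the raised front edge of the black drip tray, and push on so that it tips up on that edge and flips over onto the tray, to lie flat there with its clean white face up. Leave the cup, the jug and the syrup bottle where they stand.

Things in the scene. Friction and masses are not known exactly. Their poses are not given: they have to be found in the camera images.
- board: Reversible plastic cutting board, 90 x 140 x 20 mm, 0.18 to 0.28 kg, loose, sharp-edged flat box; green face up and white face down at the start. Origin: middle of the white face (on the counter at the start). Its x axis is along the 90 mm side and points roughly towards the tray, its y axis along the 140 mm side, z from the white face to the green face (up at the start, down when turned over).
- board_front (a point): Middle of the board's long side that faces the tray at the start: on the board at 45 mm along its +x, half-way through its thickness. This side meets the tray's edge and is the one the board tips on. It squares up when pushed firmly along the edge; if it stays askew, nudge the lagging end.
- board_rear (a point): Middle of the opposite long side, at 45 mm along -x, half-way through its thickness: push here; it rises. A fingertip pressing this 20 mm high side towards the tray's edge with a steady 9 N or so holds it by friction and can carry it up and over in an arc of about 95 mm round that edge. Let go upright or sooner, it falls back; 25 degrees past upright it falls over onto the tray.
- tray: Low black drip tray fixed to the counter, 8 mm high, flat top, with a bright steel strip along its front edge. Origin: on the counter surface at the middle of its front edge, which is a vertical 8 mm step. x axis: level, from the front edge in over the tray, the direction in which to push (roughly +y of the world, to the robot's left, as the tray is turned); the tray runs 180 mm along x and 120 mm to each side along y. z up.
- cup: Brass-coloured (yellow-brown) cup, 85 mm high, 72 mm across, standing; origin at the centre of its underside. To be left alone.
- jug: Steel jug with a handle, 90 mm high, 76 mm across without the handle (about 115 mm with it), standing; origin at the centre of its underside. To be left alone.
- syrup: Amber syrup bottle with a yellow cap, 150 mm high, 56 mm across, standing; origin at the centre of its underside. To be left alone.
Things that resemble listed ones, but are neither listed nor needed, are in the scene too. Several things look just like the board: the one meant starts farthest to the robot's left.

How it is judged:
On the way, in this order (a step that is already met when the one before it is completed fails the run):
1. the board, still flat and green face up, has its front side at the tray's edge (within 18 mm) (x of board_front in the frame of tray between -0.018 and 0.01 m and angle between board's own z axis and vertical below 0.35 rad).
2. the board stands up steeply on its front side at the tray's edge (angle between board's own z axis and vertical between 0.9 and 2.3 rad and height (world z) of board_front below 0.035 m and x of board_front in the frame of tray between -0.04 and 0.05 m), for 0.05 s.
At the end, for the whole second after the job is handed in: The board lies at rest flat on the tray (within 5 degrees), white face up, its middle 15 to 145 mm in from the tray's front edge and within 70 mm of the tray's middle line; cup, jug and bottle stand within 20 mm of where they began (angle between board's own z axis and vertical above 3.06 rad and height (world z) of board between 0.024 and 0.031 m and x of board in the frame of tray between 0.015 and 0.145 m and y of board in the frame of tray between -0.07 and 0.07 m and linear speed of board below 0.02 m/s and distance of each of cup, jug, syrup from where it was at the start of the episode below 0.02 m and angle between each of cup, jug, syrup's own z axis and vertical below 0.2 rad); the robot touches nothing.
It fails at once if the board is lifted: both of its long sides are more than 45 mm up (height (world z) of each of board_front, board_rear above 0.045 m).
It fails at once if the cup is knocked or moved by more than 20 mm (distance of cup from where it was at the start of the episode above 0.02 m or angle between cup's own z axis and vertical above 0.2 rad).
It fails at once if the jug is knocked or moved by more than 20 mm (distance of jug from where it was at the start of the episode above 0.02 m or angle between jug's own z axis and vertical above 0.2 rad).
It fails at once if the syrup is knocked or moved by more than 20 mm (distance of syrup from where it was at the start of the episode above 0.02 m or angle between syrup's own z axis and vertical above 0.2 rad).
It also fails if it takes over 72 s, if anything falls off the work surface, if the arm or the gripper's body presses on something with over 40 N, if the wrist force passes 120 N, or if a joint passes its speed limit or range.

## Working session

There is one attempt and no reset: what is moved stays moved. The work goes in short steps, Python scripts to look and compute and a tool call to move; the robot and the scene stay as the last step left them, time stands still between calls to the robot, and variables do not carry over. Pictures are saved under pics/ and viewed, about 8 in all and at most 12, crops included, and the job is handed in when it is done.

Besides the shell and the picture viewer there is one more tool, called after "Request:" in YAML: its name, and indented under it one key for each argument. play_rows: Moves the arm, as the interface text tells. Its arguments: {"type":"object","properties":{"deltas":{"type":"array"},"squeeze":{"type":"number"}},"required":["deltas"]}

```bash
mkdir -p pics
cat > h.py <<'E'
import numpy as np,cv2
from bench import r
def cam(n):
    c=r.camera_model(n);return np.array(c['mtx'],float),np.array(c['D'],float),cv2.Rodrigues(np.array(c['rvec'],float))[0],np.array(c['tvec'],float).ravel()
def ray(n,uv,z):
    K,D,R,t=cam(n)
    p=cv2.undistortPoints(np.array(uv,float).reshape(-1,1,2),K,D).reshape(-1,2)
    d=np.c_[p,np.ones(len(p))]@R; o=-R.T@t
    return o+d*((z-o[2])/d[:,2])[:,None]
def proj(n,P):
    K,D,R,t=cam(n);return cv2.projectPoints(np.array(P,float).reshape(-1,3),cv2.Rodrigues(R)[0],t,K,D)[0].reshape(-1,2)
def cloud(n,dep):
    K,D,R,t=cam(n);h,w=dep.shape
    uv=np.stack(np.meshgrid(np.arange(w),np.arange(h)),-1).reshape(-1,1,2).astype(float)
    p=cv2.undistortPoints(uv,K,D).reshape(-1,2)
    return ((np.c_[p,np.ones(len(p))]*dep.reshape(-1,1)-t)@R).reshape(h,w,3)
E
python3 - <<'E'
from h import *
for n in('top','scene'):
    i,d=r.grab_frame(n);cv2.imwrite(f'pics/{n}0.png',i[...,::-1]);np.savez(f'{n}0.npz',i=i,d=d)
    K,D,R,t=cam(n);print(n,-R.T@t,R[2],K[0,0])
o=r.get_obs();print({k:np.round(v,3) for k,v in o.items()});print(r.grip_point_offset)
E
```

```text
top [0.4335784  0.00559171 0.78388741] [ 0.19976438  0.00105429 -0.9798434 ] 443.53344058029063
scene [ 1.15524282 -0.10514803  0.85477335] [-0.58252733  0.1361122  -0.8013335 ] 550.0689370954972
{'clock': np.float64(0.1), 'joints': array([ 1.1  ,  0.478,  0.022,  1.556, -0.012,  1.109, -0.083]), 'qvel': array([-0.   , -0.001, -0.001, -0.003,  0.   , -0.   , -0.   ]), 'tau': array([ 4.0000e-03, -5.9776e+01,  1.6140e+00, -2.8195e+01,  1.3000e-02,
        5.0000e-03,  0.0000e+00]), 'tcp_pos': array([ 0.239, -0.631,  0.201]), 'orientation': array([-3.089e+00, -5.670e-01,  1.000e-03]), 'contact_force': array([-0.149,  0.283,  0.097]), 'moment': array([ 0.053,  0.021, -0.023]), 'grip_width': np.float64(0.086)}
0.0187
```

View pics/top0.png

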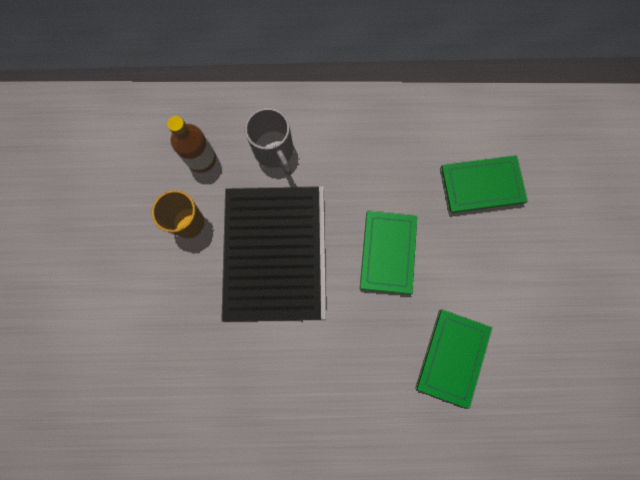

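View pics/scene0.png

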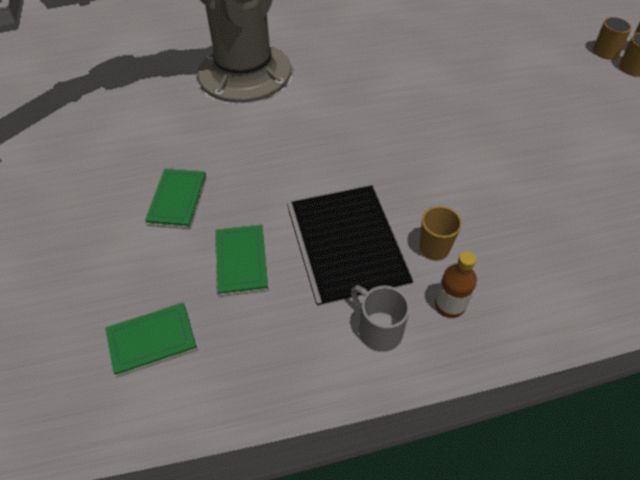

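The top picture has three green boards: (389,252), (455,358) and (483,185). Left in the image is the robot's left (+y), so the one at (389,252) is the target. The tray's steel strip runs from (322,187) to (323,318). The jug is at (269,135) with its handle at (287,160), the cup at (178,212) and the bottle at (192,147).

Run:
```python
from h import *
f=np.load('top0.npz');i,d=f['i'],f['d']
hsv=cv2.cvtColor(i,cv2.COLOR_RGB2HSV)
g=cv2.inRange(hsv,(50,120,60),(75,255,255))
for c in cv2.findContours(g,0,2)[0]:
    if cv2.contourArea(c)<500: continue
    b=cv2.boxPoints(cv2.minAreaRect(c)); P=ray('top',b,.02)
    print('board',np.round(cv2.minAreaRect(c)[0]),np.round(P.mean(0),4)); print(np.round(P[:,:2],4), [round(float(np.linalg.norm(P[k]-P[k-1])),4) for k in range(4)])
# strip
gray=i.mean(2); pts=[]
for v in range(192,316,4):
    row=gray[v,300:345].copy()
    k=300+np.argmax(row>90); e=k
    pts.append((k,v))
print(pts[::6]); print('row',gray[250,312:340].astype(int))
P=ray('top',[(a-0.5,b) for a,b in pts],.008); 
vx,vy,x0,y0=cv2.fitLine(P[:,:2].astype(np.float32),cv2.DIST_HUBER,0,.001,.001).ravel();print('strip inner line',vx,vy,x0,y0)
blk=((gray<60)*255).astype(np.uint8);blk[:150]=0;blk[:,:205]=0
blk=cv2.morphologyEx(blk,cv2.MORPH_CLOSE,np.ones((9,9)))
c=max(cv2.findContours(blk,0,2)[0],key=cv2.contourArea);b=cv2.boxPoints(cv2.minAreaRect(c));P=ray('top',b,.008);print('tray',np.round(b),np.round(P,4))
# things from cloud
X=cloud('top',d)
m=(X[...,2]>.03)&(d>0)&(X[...,1]>-.1)&(X[...,0]<.75)
n,l,s,_=cv2.connectedComponentsWithStats(m.astype(np.uint8))
for k in range(1,n):
    if s[k,4]>150:
        q=X[l==k];print(s[k],np.round(q.min(0),3),np.round(q.max(0),3))
cv2.imwrite('pics/crop1.png',cv2.resize(i[150:330,210:540,::-1],None,fx=2.4,fy=2.4))
```

```text
board [454. 359.] [ 0.3821 -0.2038  0.02  ]
[[ 0.3292 -0.1351]
 [ 0.4629 -0.1857]
 [ 0.4341 -0.2739]
 [ 0.3022 -0.2206]] [0.0897, 0.143, 0.0928, 0.1423]
board [389. 252.] [ 0.5643 -0.104   0.02  ]
[[ 0.5001 -0.0504]
 [ 0.6387 -0.0679]
 [ 0.6282 -0.1591]
 [ 0.4902 -0.1384]] [0.0886, 0.1397, 0.0918, 0.1395]
board [484. 183.] [ 0.6854 -0.2815  0.02  ]
[[ 0.7217 -0.2072]
 [ 0.7387 -0.3528]
 [ 0.6487 -0.3542]
 [ 0.6325 -0.2118]] [0.0893, 0.1466, 0.09, 0.1433]
[(np.int64(319), 192), (np.int64(319), 216), (np.int64(320), 240), (np.int64(320), 264), (np.int64(321), 288), (np.int64(321), 312)]
row [ 40  42  39  40  39  42  39  65 156 171 171 171 130  89 126 131 135 136
 136 138 138 138 135 134 137 141 134 136]
strip inner line 0.9999998 -0.00063441764 0.5676168 0.017874394
tray [[220. 187.]
 [318. 186.]
 [320. 320.]
 [222. 321.]] [[0.6933 0.1977 0.008 ]
 [0.6916 0.0177 0.008 ]
 [0.45   0.0189 0.008 ]
 [0.4512 0.1882 0.008 ]]
[ 168  124   45   45 1184] [0.721 0.208 0.03 ] [0.75  0.263 0.152]
[247 137  44  38 662] [0.703 0.065 0.03 ] [0.75  0.135 0.094]
[ 151  190   51   46 1288] [0.595 0.22  0.03 ] [0.665 0.292 0.088]
```

View pics/crop1.png

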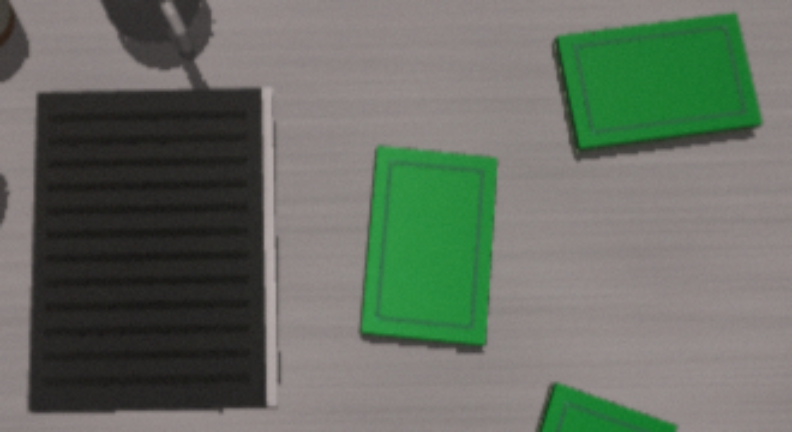

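The crop shows the middle board (crop 430,245) flat, green face up, about 7° askew to the tray, with clear counter up to the strip at crop x≈272. The two look-alikes are farther right, so the choice stands. Next I'll measure the tray's front edge and work out the approach.

```bash
cat >> h.py <<'E'
from scipy.spatial.transform import Rotation as Ro
def rel(p,Rt):
    "world target TCP -> shift mm, turn in present tool axes"
    o=r.get_obs();R0=Ro.from_rotvec(o['orientation'])
    return np.round(1e3*R0.inv().apply(np.array(p)-o['tcp_pos']),1),np.round((R0.inv()*Rt).as_rotvec(),3)
E
python3 - <<'E'
from h import *
for n in('top','scene'):
    f=np.load(n+'0.npz');gray=f['i'].mean(2)
    # predicted front-edge points, search along y for strip outer edge
    res=[]
    for x in np.arange(.47,.68,.01):
        ys=np.arange(-.02,.045,.0005)
        uv=proj(n,np.c_[np.full_like(ys,x),ys,np.full_like(ys,.008)]).astype(np.float32)
        v=cv2.remap(gray.astype(np.float32),uv[None,:,0],uv[None,:,1],cv2.INTER_LINEAR)[0]
        k=np.argmin(np.diff(np.convolve(v,np.ones(7)/7,'same'))[8:-8])+8   # bright->black inner
        ko=np.argmax(np.diff(np.convolve(v,np.ones(7)/7,'same'))[8:k-4])+8 if k>20 else 0
        res.append((x,ys[k],ys[ko]))
    a=np.array(res);print(n,np.polyfit(a[:,0]-.57,a[:,1],1),np.polyfit(a[:,0]-.57,a[:,2],1));print(np.round(a[::4],4))
R0=Ro.from_rotvec(r.get_obs()['orientation']);print(R0.as_matrix().round(3))
Rt=Ro.from_matrix(np.array([[0,1,0],[1,0,0],[0,0,-1]]).T)  # tool x=+Y, y=+X, z=-Z
Rt2=Ro.from_matrix(np.array([[0,-1,0],[-1,0,0],[0,0,-1]]).T)
for R in(Rt,Rt2): print(rel([.559,-.19,.1],R))
s=np.load('scene0.npz')['i']
hsv=cv2.cvtColor(s,cv2.COLOR_RGB2HSV);g=cv2.inRange(hsv,(50,120,60),(75,255,255))
for c in cv2.findContours(g,0,2)[0]:
    if cv2.contourArea(c)>500: print(np.round(ray('scene',cv2.boxPoints(cv2.minAreaRect(c)),.02)[:,:2],4).tolist())
E
```

```text
top [-0.00621118  0.01753106] [-0.00011293  0.01013693]
[[0.47   0.0185 0.01  ]
 [0.51   0.018  0.0105]
 [0.55   0.017  0.01  ]
 [0.59   0.018  0.0105]
 [0.63   0.0175 0.01  ]
 [0.67   0.0165 0.011 ]]
scene [-0.00211745  0.01653331] [-0.00496894  0.00870666]
[[0.47   0.0165 0.0095]
 [0.51   0.017  0.0085]
 [0.55   0.017  0.009 ]
 [0.59   0.017  0.009 ]
 [0.63   0.016  0.0085]
 [0.67   0.017  0.008 ]]
[[ 0.935  0.355 -0.001]
 [ 0.355 -0.935  0.001]
 [-0.    -0.002 -1.   ]]
(array([ 455.2, -298.2,  101.4]), array([-1.000e-03, -1.000e-03, -1.208e+00]))
(array([ 455.2, -298.2,  101.4]), array([-1.000e-03,  2.000e-03,  1.934e+00]))
[[0.6531, -0.366], [0.6362, -0.221], [0.726, -0.2074], [0.7404, -0.3454]]
[[0.4904, -0.1472], [0.5037, -0.0542], [0.643, -0.0709], [0.6305, -0.1566]]
[[0.4331, -0.2714], [0.2764, -0.2175], [0.338, -0.1398], [0.486, -0.1989]]
```

Request:
play_rows:
  deltas:
    - [40,[60,-40,10],[0,0,-0.16]]
    - [40,[115,-75,20],[0,0,-0.32]]
    - [40,[175,-115,30],[0,0,-0.48]]
    - [40,[230,-150,40],[0,0,-0.64]]
    - [40,[290,-190,50],[0,0,-0.8]]
    - [40,[345,-225,60],[0,0,-0.96]]
    - [40,[400,-262,60],[0,0,-1.1]]
    - [40,[455,-298,60],[0,0,-1.208]]

```text
clock: 1.1
tcp_pos: [0.531, -0.2279, 0.1419]
orientation: [-2.216, -2.224, -0.0]
contact_force: [0.7, -0.1, -0.7]
grip_width: 0.0399
```

Run:
```python
from h import *
Rt=Ro.from_matrix(np.array([[0,1,0],[1,0,0],[0,0,-1]]).T)
o=r.get_obs();print(o['joints'].round(3),o['contact_force'].round(2))
print(rel([.559,-.185,.02],Rt))
```

```text
[ 0.598  0.412 -0.382  1.829  0.185  0.937  0.138] [ 0.68 -0.05 -0.66]
(array([ 42.6,  28.3, 122. ]), array([-0.001, -0.002,  0.004]))
```

Request:
play_rows:
  deltas:
    - [40,[30,20,30],[0,0,0.004]]
    - [40,[42.6,28.3,75],[0,0,0.004]]
    - [40,[42.6,28.3,110],[0,0,0.004]]
    - [40,[42.6,28.3,126],[0,0,0.004]]
    - [40,[42.6,28.3,131],[0,0,0.004]]
    - [40,[42.6,28.3,131],[0,0,0.004]]

```text
clock: 1.85
tcp_pos: [0.5595, -0.1855, 0.0117]
orientation: [-2.222, -2.219, -0.001]
contact_force: [0.3, 0.0, -0.1]
grip_width: 0.0399
```

Request:
play_rows:
  deltas:
    - [40,[0,0,3],[0,0,0]]
    - [40,[0,0,3],[0,0,0]]

```text
clock: 2.1
tcp_pos: [0.56, -0.1858, 0.0095]
orientation: [2.223, 2.22, 0.002]
contact_force: [0.5, 0.2, -0.1]
grip_width: 0.0397
```

Request:
play_rows:
  deltas:
    - [40,[0,0,3],[0,0,0]]
    - [40,[0,0,3],[0,0,0]]

```text
clock: 2.35
tcp_pos: [0.5599, -0.1859, 0.0065]
orientation: [2.223, 2.22, 0.002]
contact_force: [-0.2, 1.0, 1.1]
grip_width: 0.0398
```

Request:
play_rows:
  deltas:
    - [40,[0,0,3],[0,0,0]]
    - [40,[0,0,3],[0,0,0]]

```text
clock: 2.6
tcp_pos: [0.5596, -0.1858, 0.0031]
orientation: [-2.223, -2.219, -0.001]
contact_force: [-0.7, 0.3, -0.7]
grip_width: 0.0404
```

Request:
play_rows:
  deltas:
    - [40,[0,0,3],[0,0,0]]
    - [40,[0,0,3],[0,0,0]]

```text
clock: 2.85
tcp_pos: [0.5593, -0.1857, -0.0002]
orientation: [-2.222, -2.219, -0.001]
contact_force: [-0.8, 0.3, 0.3]
grip_width: 0.0397
```

Request:
play_rows:
  deltas:
    - [40,[0,0,2],[0,0,0]]
    - [40,[0,0,2],[0,0,0]]

```text
clock: 3.1
tcp_pos: [0.5592, -0.1857, -0.0024]
orientation: [-2.222, -2.219, -0.0]
contact_force: [-0.1, 0.1, 0.3]
grip_width: 0.04
```

Request:
play_rows:
  deltas:
    - [40,[0,0,2],[0,0,0]]
    - [40,[0,0,2],[0,0,0]]

```text
clock: 3.35
tcp_pos: [0.559, -0.1857, -0.0046]
orientation: [-2.222, -2.219, -0.0]
contact_force: [-0.3, 0.4, 0.0]
grip_width: 0.0401
```

Request:
play_rows:
  deltas:
    - [40,[0,0,2],[0,0,0]]
    - [40,[0,0,2],[0,0,0]]

```text
clock: 3.6
tcp_pos: [0.5589, -0.1856, -0.0068]
orientation: [-2.222, -2.219, 0.0]
contact_force: [-0.1, -0.5, 0.5]
grip_width: 0.0402
```

Request:
play_rows:
  deltas:
    - [40,[0,0,2],[0,0,0]]
    - [40,[0,0,2],[0,0,0]]

```text
clock: 3.85
tcp_pos: [0.5587, -0.1856, -0.009]
orientation: [-2.222, -2.218, 0.0]
contact_force: [-0.6, 0.1, 0.1]
grip_width: 0.0401
```

Request:
play_rows:
  deltas:
    - [40,[0,0,2],[0,0,0]]
    - [40,[0,0,2],[0,0,0]]

```text
clock: 4.1
tcp_pos: [0.5586, -0.1855, -0.0112]
orientation: [-2.221, -2.218, 0.001]
contact_force: [-1.1, 1.1, -0.9]
grip_width: 0.04
```

Run:
```python
from h import *
i,d=r.grab_frame('scene');cv2.imwrite('pics/s1.png',cv2.resize(i[130:380,90:330,::-1],None,fx=2.4,fy=2.4))
print(proj('scene',[[.559,-.186,0],[.559,-.186,.02]]))
o=r.get_obs();print(o['contact_force'],o['joints'].round(3))
```

```text
[[198.49558753 268.98860604]
 [196.50620376 263.04222409]]
[-0.7500183   0.14520903 -1.08144152] [ 0.46   0.635 -0.323  1.891  0.308  0.666 -0.05 ]
```

View pics/s1.png

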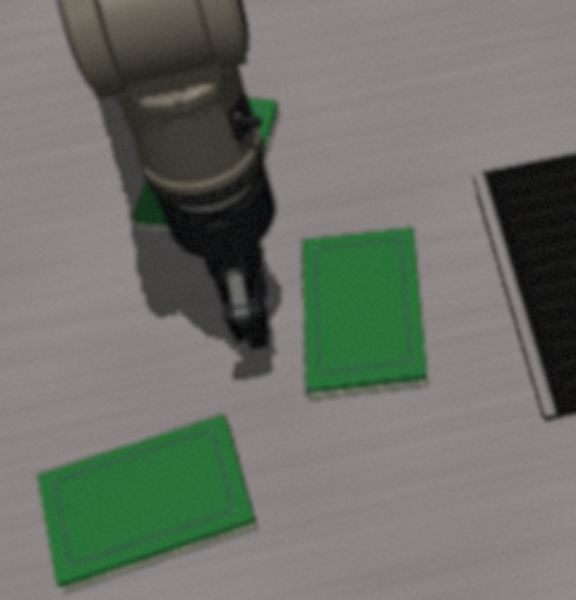

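The crop shows the fingers behind the board, tips at about (255,345) and just above the counter, with the board untouched at (365,310).

Request:
play_rows:
  deltas:
    - [40,[0,0,2],[0,0,0]]
    - [40,[0,0,2],[0,0,0]]

```text
clock: 4.4
tcp_pos: [0.5585, -0.1855, -0.0133]
orientation: [-2.221, -2.218, 0.001]
contact_force: [0.3, -0.7, -0.6]
grip_width: 0.0399
```

Request:
play_rows:
  deltas:
    - [40,[0,0,2],[0,0,0]]
    - [40,[0,0,2],[0,0,0]]

```text
clock: 4.65
tcp_pos: [0.5583, -0.1855, -0.0155]
orientation: [-2.221, -2.218, 0.001]
contact_force: [0.4, 1.4, 0.7]
grip_width: 0.0399
```

Run:
```python
from h import *
for n in('scene','top'):
    i,d=r.grab_frame(n);X=cloud(n,d);q=X[(d>0)&(abs(X[...,0]-.56)<.06)&(abs(X[...,1]+.186)<.025)&(X[...,2]>.003)]
    for a in np.arange(.50,.62,.01):
        s=q[(q[:,0]>=a)&(q[:,0]<a+.01)]
        if len(s): print(n,round(a,2),len(s),'z',np.sort(s[:,2])[:4].round(3),'y',s[:,1].min().round(3),s[:,1].max().round(3))
g=r.get_obs();print(g['tcp_pos'],g['contact_force'])
i,d=r.grab_frame('scene');cv2.imwrite('pics/s2.png',cv2.resize(i[210:310,150:270,::-1],None,fx=6,fy=6,interpolation=cv2.INTER_CUBIC))
print((proj('scene',[[x,-.186,z] for x in(.538,.578) for z in(0,.01)])-[150,210])*6)
```

```text
scene 0.5 541 z [0.455 0.457 0.457 0.459] y -0.211 -0.161
scene 0.51 536 z [0.003 0.004 0.004 0.004] y -0.211 -0.161
scene 0.52 532 z [0.003 0.435 0.436 0.436] y -0.211 -0.161
scene 0.53 532 z [0.04  0.042 0.423 0.424] y -0.211 -0.161
scene 0.54 519 z [0.003 0.408 0.409 0.41 ] y -0.211 -0.161
scene 0.55 589 z [0.003 0.004 0.382 0.382] y -0.211 -0.161
scene 0.56 677 z [0.003 0.381 0.381 0.381] y -0.211 -0.161
scene 0.57 441 z [0.003 0.004 0.082 0.083] y -0.211 -0.161
scene 0.58 1162 z [0.003 0.003 0.004 0.017] y -0.211 -0.161
scene 0.59 2928 z [0.003 0.003 0.004 0.004] y -0.211 -0.161
scene 0.6 511 z [0.003 0.003 0.003 0.004] y -0.211 -0.161
scene 0.61 132 z [0.003 0.003 0.003 0.003] y -0.208 -0.161
top 0.5 821 z [0.062 0.07  0.071 0.075] y -0.209 -0.161
top 0.51 719 z [0.064 0.064 0.065 0.065] y -0.211 -0.161
top 0.52 1019 z [0.026 0.027 0.029 0.029] y -0.21 -0.161
top 0.53 561 z [0.022 0.023 0.024 0.024] y -0.21 -0.161
top 0.54 413 z [0.081 0.087 0.088 0.088] y -0.211 -0.161
top 0.55 361 z [0.401 0.401 0.401 0.401] y -0.211 -0.161
top 0.56 355 z [0.393 0.394 0.394 0.394] y -0.211 -0.161
top 0.57 271 z [0.019 0.021 0.022 0.028] y -0.211 -0.162
top 0.58 396 z [0.019 0.021 0.024 0.029] y -0.211 -0.161
top 0.59 210 z [0.066 0.354 0.355 0.355] y -0.211 -0.161
top 0.6 84 z [0.064 0.065 0.065 0.066] y -0.21 -0.17
top 0.61 94 z [0.071 0.071 0.072 0.078] y -0.183 -0.17
[ 0.55845197 -0.18548748 -0.01531079] [ 0.82870078  0.27083069 -0.45212096]
[[282.4446004  299.74714101]
 [276.53776112 281.83365199]
 [298.8996403  404.06624815]
 [292.96349494 386.57990079]]
```

View pics/s2.png

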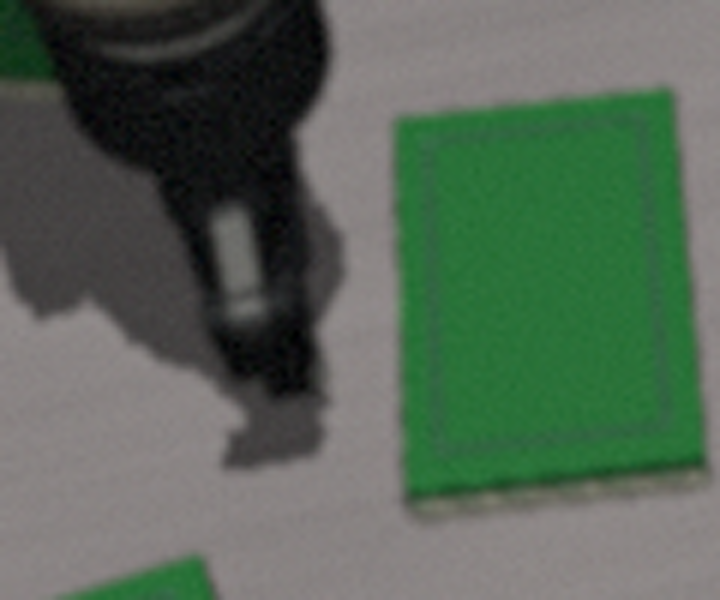

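The crop shows the near fingertip ending at about (285,390) and its shadow at about (275,465). The tips still look 15–20 mm up, so I'll keep lowering gently until they touch.

Request:
play_rows:
  deltas:
    - [40,[0,0,3],[0,0,0]]
    - [40,[0,0,5],[0,0,0]]
    - [40,[0,0,5],[0,0,0]]

```text
clock: 5.18
tcp_pos: [0.5583, -0.1855, -0.0205]
orientation: [-2.221, -2.218, 0.001]
contact_force: [-0.2, 0.0, 0.8]
grip_width: 0.0399
```

Request:
play_rows:
  deltas:
    - [40,[0,0,3],[0,0,0]]
    - [40,[0,0,4],[0,0,0]]
    - [40,[0,0,4],[0,0,0]]

```text
clock: 5.55
tcp_pos: [0.5582, -0.1854, -0.0247]
orientation: [-2.221, -2.218, 0.001]
contact_force: [-0.2, -0.1, -0.4]
grip_width: 0.0398
```

Request:
play_rows:
  deltas:
    - [40,[0,0,2],[0,0,0]]
    - [40,[0,0,4],[0,0,0]]
    - [40,[0,0,4],[0,0,0]]

```text
clock: 5.92
tcp_pos: [0.558, -0.1853, -0.0289]
orientation: [-2.22, -2.217, 0.002]
contact_force: [-0.4, -0.3, -0.6]
grip_width: 0.0397
```

Request:
play_rows:
  deltas:
    - [40,[0,0,2],[0,0,0]]
    - [40,[0,0,3],[0,0,0]]
    - [40,[0,0,3],[0,0,0]]

```text
clock: 6.3
tcp_pos: [0.5583, -0.1854, -0.0309]
orientation: [-2.221, -2.218, 0.002]
contact_force: [-3.4, -0.1, 9.1]
grip_width: 0.0401
```

Contact: the tips touch the counter at TCP z ≈ -30 mm with the opening at 40, so I'll take the tips as 30 mm behind the TCP. I'll raise them to about z = 10 mm and push.

Request:
play_rows:
  deltas:
    - [40,[0,0,-11],[0,0,0]]
    - [40,[4,0,-11],[0,0,0]]
    - [40,[10,0,-11],[0,0,0]]
    - [40,[16,0,-11],[0,0,0]]
    - [40,[22,0,-11],[0,0,0]]
    - [40,[28,0,-11],[0,0,0]]
    - [40,[34,0,-11],[0,0,0]]
    - [40,[40,0,-11],[0,0,0]]

```text
clock: 7.3
tcp_pos: [0.5583, -0.1451, -0.0199]
orientation: [-2.221, -2.218, 0.002]
contact_force: [-0.1, -1.0, -1.3]
grip_width: 0.0397
```

Request:
play_rows:
  deltas:
    - [40,[6,0,0],[0,0,0]]
    - [40,[12,0,0],[0,0,0]]
    - [40,[18,0,0],[0,0,0]]
    - [40,[24,0,0],[0,0,0]]
    - [40,[30,0,0],[0,0,0]]
    - [40,[36,0,0],[0,0,0]]

```text
clock: 8.05
tcp_pos: [0.5583, -0.1087, -0.0198]
orientation: [-2.221, -2.218, 0.002]
contact_force: [-0.5, -1.2, -0.1]
grip_width: 0.0399
```

```bash
cat > look.py <<'E'
from h import *
import sys
i,d=r.grab_frame('top')
g=cv2.inRange(cv2.cvtColor(i,cv2.COLOR_RGB2HSV),(50,120,60),(75,255,255))
X=cloud('top',d)
m=(g>0)&(X[...,1]>-.14)&(X[...,0]>.48)&(X[...,0]<.68)
c=max(cv2.findContours(m.astype(np.uint8),0,2)[0],key=cv2.contourArea)
P=ray('top',cv2.boxPoints(cv2.minAreaRect(c)),.02)[:,:2];print(P.round(4).tolist(),P.mean(0).round(4))
i,d=r.grab_frame('scene');cv2.imwrite('pics/%s.png'%sys.argv[1],cv2.resize(i[150:350,170:410,::-1],None,fx=3,fy=3))
o=r.get_obs();print(o['tcp_pos'].round(4),o['contact_force'].round(2),o['joints'].round(2))
E
python3 look.py s3
```

```text
[[0.6287, -0.0072], [0.6288, -0.0987], [0.4896, -0.0951], [0.4895, -0.0068]] [ 0.5591 -0.052 ]
[ 0.5585 -0.1078 -0.0198] [ 0.1  -0.62  0.25] [ 0.33  0.63 -0.32  1.94  0.31  0.63 -0.19]
```

Request:
play_rows:
  deltas:
    - [40,[4,0,0],[0,0,0]]
    - [40,[8,0,0],[0,0,0]]
    - [40,[12,0,0],[0,0,0]]
    - [40,[14,0,0],[0,0,0]]
    - [40,[15,0,0],[0,0,0]]
    - [40,[15,0,0],[0,0,0]]

```text
clock: 8.9
tcp_pos: [0.5583, -0.0933, -0.0198]
orientation: [-2.22, -2.219, 0.002]
contact_force: [0.1, -1.8, 0.5]
grip_width: 0.0398
```

Request:
play_rows:
  deltas:
    - [40,[1.5,0,0],[0,0,0]]
    - [40,[1.5,0,0],[0,0,0]]

```text
clock: 9.15
tcp_pos: [0.5582, -0.0933, -0.0198]
orientation: [-2.222, -2.218, 0.004]
contact_force: [-0.3, -4.7, 0.6]
grip_width: 0.0398
```

Request:
play_rows:
  deltas:
    - [40,[1.5,0,0],[0,0,0]]
    - [40,[1.5,0,0],[0,0,0]]

```text
clock: 9.4
tcp_pos: [0.5582, -0.0933, -0.0197]
orientation: [-2.224, -2.217, 0.005]
contact_force: [-0.2, -5.0, 0.2]
grip_width: 0.0402
```

The board meets the edge at TCP y = -0.0933, squared up, and the arm gives about 3.3 N per mm of press. Next I'll plan the tipping arc.

```bash
cat > arc.py <<'E'
from h import *
import sys
# usage: th0 th1 n press_mm [px pz]  -> rows, contact arc round the tray edge
th0,th1,n,p=float(sys.argv[1]),float(sys.argv[2]),int(sys.argv[3]),float(sys.argv[4])
X=.5585; E=np.array([.0077,.008]); kt=.35
def contact(th):           # (y,z) of the middle of the rear side
    t=np.radians(th)
    if th<=90: piv,v=E,np.array([-90,2.])/1e3; a=t
    else: piv,v=E+[.012,0],np.array([-10,90.])/1e3; a=t-np.pi/2
    c,s=np.cos(a),np.sin(a); w=np.array([c*v[0]+s*v[1],-s*v[0]+c*v[1]])
    return piv+w, -w/np.linalg.norm(w)
for th in np.linspace(th0,th1,n+1)[1:]:
    q,u=contact(th); al=np.radians(kt*th)
    R=Ro.from_rotvec([-al,0,0])*Ro.from_matrix(np.array([[0,1,0],[1,0,0],[0,0,-1]]).T)
    tip=np.array([X,*(q+u*p/1e3)])
    s,w=rel(tip-R.apply([.011,0,-.030]),R)
    print(round(th,1),[40,s.round(1).tolist(),w.round(3).tolist()],'press',u.round(2))
E
python3 arc.py 0 16 8 3
```

```text
2.0 [40, [2.7, 0.3, -2.8], [-0.003, -0.011, -0.003]] press [ 1.   -0.06]
4.0 [40, [2.6, 0.3, -6.0], [-0.003, -0.023, -0.003]] press [ 1.   -0.09]
6.0 [40, [2.6, 0.3, -9.2], [-0.003, -0.035, -0.003]] press [ 0.99 -0.13]
8.0 [40, [2.6, 0.3, -12.3], [-0.003, -0.047, -0.003]] press [ 0.99 -0.16]
10.0 [40, [2.8, 0.3, -15.5], [-0.003, -0.06, -0.003]] press [ 0.98 -0.2 ]
12.0 [40, [3.1, 0.2, -18.6], [-0.003, -0.072, -0.003]] press [ 0.97 -0.23]
14.0 [40, [3.5, 0.2, -21.7], [-0.003, -0.084, -0.003]] press [ 0.96 -0.26]
16.0 [40, [4.0, 0.2, -24.8], [-0.003, -0.096, -0.003]] press [ 0.95 -0.3 ]
```

Request:
play_rows:
  deltas:
    - [40,[3.4,0.3,0],[-0.003,0,-0.003]]
    - [40,[3.4,0.3,0],[-0.003,0,-0.003]]
    - [40,[3.2,0.3,-3],[-0.003,-0.012,-0.003]]
    - [40,[3.1,0.3,-6],[-0.003,-0.023,-0.003]]
    - [40,[3,0.3,-9],[-0.003,-0.035,-0.003]]
    - [40,[3,0.3,-12],[-0.003,-0.047,-0.003]]
    - [40,[3.1,0.2,-15.2],[-0.003,-0.06,-0.003]]
    - [40,[3.4,0.2,-18.4],[-0.003,-0.072,-0.003]]

```text
clock: 10.4
tcp_pos: [0.5583, -0.0925, -0.001]
orientation: [2.185, 2.181, -0.084]
contact_force: [0.3, -7.9, 0.4]
grip_width: 0.04
```

```bash
python3 look.py s4;  python3 arc.py 12 28 8 3
```

```text
[[0.6295, 0.0134], [0.6315, -0.078], [0.4911, -0.0779], [0.4893, 0.0103]] [ 0.5603 -0.0331]
[ 0.5583 -0.0924 -0.0008] [-0.35 -7.74  1.54] [ 0.21  0.58 -0.26  1.96  0.37  0.65 -0.31]
14.0 [40, [2.4, 0.2, -3.0], [-0.001, -0.009, -0.001]] press [ 0.96 -0.26]
16.0 [40, [2.7, 0.2, -6.1], [-0.001, -0.021, -0.001]] press [ 0.95 -0.3 ]
18.0 [40, [3.0, 0.2, -9.2], [-0.001, -0.033, -0.001]] press [ 0.94 -0.33]
20.0 [40, [3.5, 0.2, -12.3], [-0.001, -0.045, -0.001]] press [ 0.93 -0.36]
22.0 [40, [4.1, 0.2, -15.3], [-0.001, -0.058, -0.001]] press [ 0.92 -0.4 ]
24.0 [40, [4.8, 0.2, -18.3], [-0.001, -0.07, -0.001]] press [ 0.9  -0.43]
26.0 [40, [5.5, 0.2, -21.3], [-0.001, -0.082, -0.001]] press [ 0.89 -0.46]
28.0 [40, [6.4, 0.2, -24.2], [-0.001, -0.094, -0.001]] press [ 0.87 -0.49]
```

View pics/s4.png

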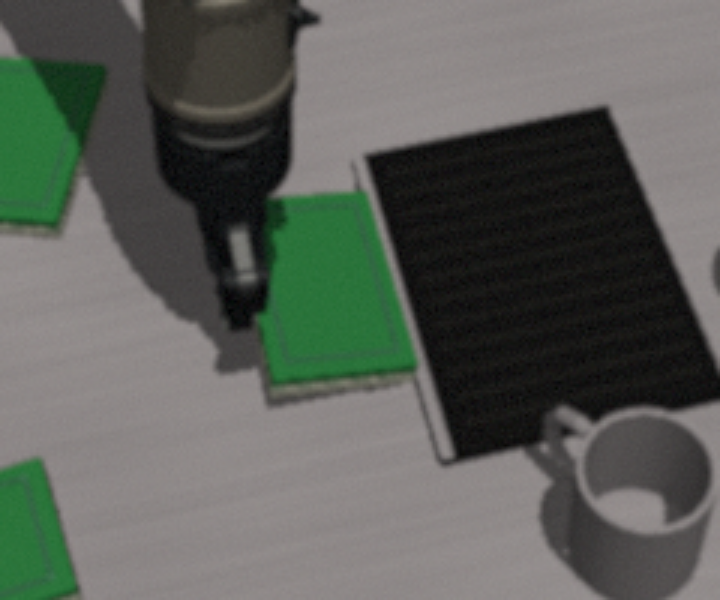

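The crop shows the board at (335,290) still along the strip with the fingers on its rear side; I can't tell its tilt by eye. I'll fit a plane to the depth.

```bash
cat > tilt.py <<'E'
from h import *
i,d=r.grab_frame('top');X=cloud('top',d);h=cv2.cvtColor(i,cv2.COLOR_RGB2HSV)
for nm,g in(('green',cv2.inRange(h,(50,120,40),(75,255,255))),):
    m=(g>0)&(d>0)&(X[...,1]>-.12)&(X[...,0]>.47)&(X[...,0]<.67);m=cv2.erode(m.astype(np.uint8),np.ones((3,3)))>0
    q=X[m]
    if len(q)<20: print(nm,len(q));continue
    c=q.mean(0);n=np.linalg.svd(q-c,full_matrices=False)[2][2];n*=np.sign(n[2]);print(nm,len(q),'centre',c.round(4),'n',n.round(3),'tilt',np.degrees(np.arctan2(n[1],n[2])).round(1),'yz',q[:,1:].min(0).round(3),q[:,1:].max(0).round(3))
o=r.get_obs();print(o['tcp_pos'].round(4),o['contact_force'].round(2))
E
python3 tilt.py
```

```text
green 2841 centre [ 0.5481 -0.0257  0.027 ] n [0.001 0.201 0.98 ] tilt 11.6 yz [-0.074  0.017] [0.009 0.039]
[ 0.5583 -0.0924 -0.0009] [-0.79 -7.39  1.08]
```

Tilted 11.6° as planned (12°). I'll carry on.

Request:
play_rows:
  deltas:
    - [40,[2.7,0.2,-3],[-0.001,-0.009,-0.001]]
    - [40,[3,0.2,-6],[-0.001,-0.021,-0.001]]
    - [40,[3.3,0.2,-9],[-0.001,-0.033,-0.001]]
    - [40,[3.8,0.2,-12],[-0.001,-0.045,-0.001]]
    - [40,[4.4,0.2,-15],[-0.001,-0.058,-0.001]]
    - [40,[5,0.2,-18.1],[-0.001,-0.07,-0.001]]
    - [40,[5.8,0.2,-21.1],[-0.001,-0.082,-0.001]]
    - [40,[6.7,0.2,-24],[-0.001,-0.094,-0.001]]

```text
clock: 11.55
tcp_pos: [0.5583, -0.0858, 0.023]
orientation: [2.133, 2.129, -0.185]
contact_force: [-0.7, -6.3, 2.6]
grip_width: 0.0399
```

```bash
python3 tilt.py;  python3 arc.py 28 44 8 3
```

```text
green 319 centre [0.5196 0.004  0.024 ] n [-0.005  0.477  0.879] tilt 28.5 yz [-0.011  0.018] [0.012 0.033]
[ 0.5584 -0.0855  0.0233] [-1.11 -7.53  4.01]
30.0 [40, [2.1, 0.1, -2.8], [-0.0, -0.01, -0.001]] press [ 0.85 -0.52]
32.0 [40, [2.9, 0.1, -5.7], [-0.0, -0.022, -0.001]] press [ 0.84 -0.55]
34.0 [40, [3.8, 0.1, -8.6], [-0.0, -0.034, -0.001]] press [ 0.82 -0.58]
36.0 [40, [4.7, 0.1, -11.5], [-0.0, -0.046, -0.001]] press [ 0.8  -0.61]
38.0 [40, [5.8, 0.1, -14.3], [-0.0, -0.058, -0.001]] press [ 0.77 -0.63]
40.0 [40, [7.0, 0.1, -17.1], [-0.0, -0.071, -0.001]] press [ 0.75 -0.66]
42.0 [40, [8.3, 0.1, -19.8], [-0.0, -0.083, -0.001]] press [ 0.73 -0.69]
44.0 [40, [9.6, 0.0, -22.5], [-0.0, -0.095, -0.001]] press [ 0.7  -0.71]
```

Request:
play_rows:
  deltas:
    - [40,[2.3,0.1,-2.7],[0,-0.01,0]]
    - [40,[3.1,0.1,-5.6],[0,-0.022,0]]
    - [40,[4,0.1,-8.5],[0,-0.034,0]]
    - [40,[4.9,0.1,-11.4],[0,-0.046,0]]
    - [40,[6,0.1,-14.2],[0,-0.058,0]]
    - [40,[7.2,0.1,-17],[0,-0.071,0]]
    - [40,[8.4,0.1,-19.7],[0,-0.083,0]]
    - [40,[9.8,0.1,-22.4],[0,-0.095,0]]

```text
clock: 12.6
tcp_pos: [0.5584, -0.0729, 0.0442]
orientation: [2.079, 2.075, -0.283]
contact_force: [-1.3, -5.2, 4.1]
grip_width: 0.0402
```

```bash
python3 tilt.py;  python3 arc.py 44 60 8 3
```

```text
green 0
[ 0.5585 -0.0724  0.0445] [-1.87 -5.33  5.93]
46.0 [40, [1.7, 0.0, -2.2], [-0.0, -0.01, -0.001]] press [ 0.68 -0.73]
48.0 [40, [3.0, 0.0, -4.9], [-0.0, -0.022, -0.001]] press [ 0.65 -0.76]
50.0 [40, [4.3, 0.0, -7.5], [-0.001, -0.034, -0.001]] press [ 0.63 -0.78]
52.0 [40, [5.8, -0.0, -10.1], [-0.001, -0.047, -0.001]] press [ 0.6 -0.8]
54.0 [40, [7.3, -0.0, -12.6], [-0.001, -0.059, -0.001]] press [ 0.57 -0.82]
56.0 [40, [9.0, -0.0, -15.1], [-0.001, -0.071, -0.001]] press [ 0.54 -0.84]
58.0 [40, [10.7, -0.0, -17.5], [-0.001, -0.083, -0.001]] press [ 0.51 -0.86]
60.0 [40, [12.5, -0.0, -19.8], [-0.001, -0.095, -0.001]] press [ 0.48 -0.88]
```

Request:
play_rows:
  deltas:
    - [40,[1.9,0,-2.1],[0,-0.01,0]]
    - [40,[3.2,0,-4.8],[0,-0.022,0]]
    - [40,[4.5,0,-7.4],[0,-0.034,0]]
    - [40,[6,0,-10],[0,-0.047,0]]
    - [40,[7.5,0,-12.5],[0,-0.059,0]]
    - [40,[9.2,0,-15],[0,-0.071,0]]
    - [40,[10.9,0,-17.3],[0,-0.083,0]]
    - [40,[12.7,0,-19.6],[0,-0.095,0]]

```text
clock: 13.65
tcp_pos: [0.5585, -0.0551, 0.0606]
orientation: [2.022, 2.019, -0.376]
contact_force: [-1.4, -4.6, 5.9]
grip_width: 0.0401
```

```bash
python3 look.py s5;  python3 arc.py 60 76 8 3
```

```text
62.0 [40, [1.2, -0.1, -1.6], [-0.0, -0.011, -0.001]] press [ 0.45 -0.89]
64.0 [40, [2.9, -0.1, -4.0], [-0.0, -0.023, -0.001]] press [ 0.42 -0.91]
66.0 [40, [4.7, -0.1, -6.3], [-0.0, -0.035, -0.001]] press [ 0.39 -0.92]
68.0 [40, [6.6, -0.1, -8.5], [-0.0, -0.047, -0.001]] press [ 0.35 -0.94]
70.0 [40, [8.5, -0.1, -10.6], [-0.0, -0.06, -0.001]] press [ 0.32 -0.95]
72.0 [40, [10.5, -0.1, -12.7], [-0.0, -0.072, -0.001]] press [ 0.29 -0.96]
74.0 [40, [12.6, -0.1, -14.6], [-0.0, -0.084, -0.001]] press [ 0.25 -0.97]
76.0 [40, [14.7, -0.1, -16.6], [-0.0, -0.096, -0.001]] press [ 0.22 -0.98]Traceback (most recent call last):
  File "look.py", line 7, in <module>
    c=max(cv2.findContours(m.astype(np.uint8),0,2)[0],key=cv2.contourArea)
ValueError: max() iterable argument is empty
```

Request:
play_rows:
  deltas:
    - [40,[1.4,0,-1.5],[0,-0.011,0]]
    - [40,[3.1,0,-3.9],[0,-0.023,0]]
    - [40,[4.9,0,-6.1],[0,-0.035,0]]
    - [40,[6.8,0,-8.3],[0,-0.047,0]]
    - [40,[8.7,0,-10.4],[0,-0.06,0]]
    - [40,[10.7,0,-12.5],[0,-0.072,0]]
    - [40,[12.8,0,-14.4],[0,-0.084,0]]
    - [40,[14.8,0,-16.4],[0,-0.096,0]]

```text
clock: 14.7
tcp_pos: [0.5586, -0.0339, 0.0713]
orientation: [1.963, 1.963, -0.464]
contact_force: [-1.2, -1.7, 6.6]
grip_width: 0.04
```

```bash
python3 - <<'E'
from h import *
i,d=r.grab_frame('scene');cv2.imwrite('pics/s6.png',cv2.resize(i[130:330,190:430,::-1],None,fx=3,fy=3))
o=r.get_obs();print(o['tcp_pos'].round(4),o['contact_force'].round(2),o['joints'].round(2))
E
python3 arc.py 76 92 8 3
```

```text
[ 0.5586 -0.033   0.0714] [-1.51 -0.99  9.76] [-0.24  0.53 -0.12  1.93  0.62  0.96 -0.78]
78.0 [40, [0.7, -0.1, -0.9], [0.001, -0.012, 0.001]] press [ 0.19 -0.98]
80.0 [40, [2.8, -0.1, -2.8], [0.001, -0.024, 0.001]] press [ 0.15 -0.99]
82.0 [40, [4.9, -0.1, -4.7], [0.001, -0.036, 0.001]] press [ 0.12 -0.99]
84.0 [40, [7.1, -0.1, -6.4], [0.001, -0.048, 0.001]] press [ 0.08 -1.  ]
86.0 [40, [9.4, -0.1, -8.1], [0.001, -0.061, 0.001]] press [ 0.05 -1.  ]
88.0 [40, [11.7, -0.1, -9.7], [0.001, -0.073, 0.001]] press [ 0.01 -1.  ]
90.0 [40, [14.1, -0.1, -11.2], [0.001, -0.085, 0.001]] press [-0.02 -1.  ]
92.0 [40, [16.7, -0.1, -13.2], [0.001, -0.097, 0.001]] press [ 0.08 -1.  ]
```

View pics/s6.png

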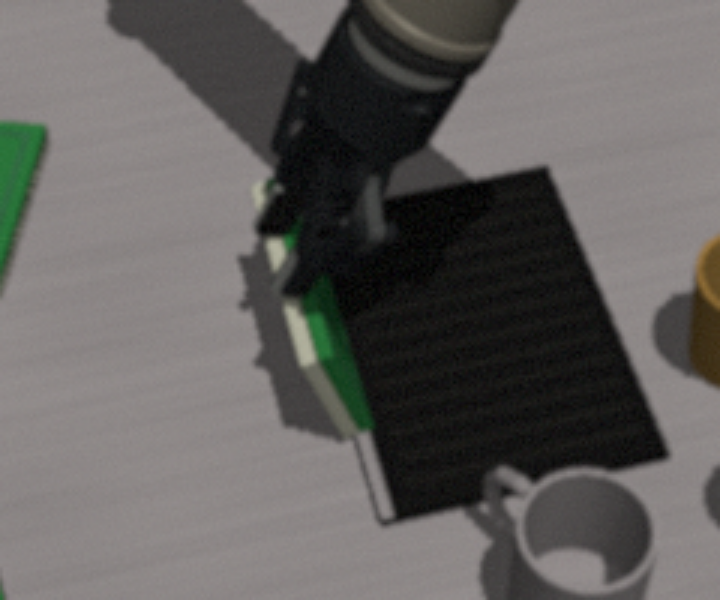

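The crop shows the board standing steeply on the tray's edge, top rim at about (290,290), fingertips on its rear side, jug and cup untouched. On I go.

Request:
play_rows:
  deltas:
    - [40,[0.9,0,-0.8],[0,-0.012,0]]
    - [40,[3,0,-2.8],[0,-0.024,0]]
    - [40,[5.1,0,-4.6],[0,-0.036,0]]
    - [40,[7.3,0,-6.3],[0,-0.048,0]]
    - [40,[9.6,0,-8],[0,-0.061,0]]
    - [40,[11.9,0,-9.6],[0,-0.073,0]]
    - [40,[14.3,0,-11.1],[0,-0.085,0]]
    - [40,[16.9,0,-13],[0,-0.097,0]]

```text
clock: 15.75
tcp_pos: [0.5586, -0.0107, 0.076]
orientation: [1.901, 1.904, -0.548]
contact_force: [-2.0, -1.1, 7.6]
grip_width: 0.0397
```

```bash
python3 tilt.py
python3 arc.py 92 108 8 3
```

```text
green 174 centre [0.5531 0.0191 0.0974] n [-0.003 -0.018  1.   ] tilt -1.1 yz [0.016 0.089] [0.022 0.101]
[ 0.5587 -0.0098  0.076 ] [-1.35  0.39 10.49]
94.0 [40, [0.2, -0.2, -0.4], [0.002, -0.012, 0.002]] press [ 0.04 -1.  ]
96.0 [40, [2.4, -0.2, -2.3], [0.002, -0.025, 0.002]] press [ 0.01 -1.  ]
98.0 [40, [4.6, -0.2, -4.0], [0.002, -0.037, 0.002]] press [-0.03 -1.  ]
100.0 [40, [6.9, -0.2, -5.7], [0.002, -0.049, 0.002]] press [-0.06 -1.  ]
102.0 [40, [9.3, -0.2, -7.2], [0.002, -0.061, 0.002]] press [-0.1 -1. ]
104.0 [40, [11.7, -0.2, -8.7], [0.002, -0.073, 0.002]] press [-0.13 -0.99]
106.0 [40, [14.1, -0.2, -10.1], [0.002, -0.086, 0.002]] press [-0.17 -0.99]
108.0 [40, [16.6, -0.2, -11.4], [0.002, -0.098, 0.002]] press [-0.2  -0.98]
```

Request:
play_rows:
  deltas:
    - [40,[0.4,0,-0.6],[0,-0.012,0]]
    - [40,[2.6,0,-2.4],[0,-0.025,0]]
    - [40,[4.8,0,-4.1],[0,-0.037,0]]
    - [40,[7.1,0,-5.8],[0,-0.049,0]]
    - [40,[9.5,0,-7.3],[0,-0.061,0]]
    - [40,[11.9,0,-8.8],[0,-0.073,0]]
    - [40,[14.3,0,-10.2],[0,-0.086,0]]
    - [40,[16.8,0,-11.5],[0,-0.098,0]]

```text
clock: 16.8
tcp_pos: [0.5588, 0.0126, 0.0768]
orientation: [1.837, 1.845, -0.627]
contact_force: [-0.5, 1.1, 5.0]
grip_width: 0.0399
```

```bash
python3 tilt.py
python3 arc.py 108 124 8 2
```

```text
green 189 centre [0.5511 0.0438 0.0949] n [0.002 0.447 0.894] tilt 26.6 yz [0.041 0.092] [0.046 0.098]
[0.5588 0.0135 0.0765] [-0.92  2.12  6.74]
110.0 [40, [-0.7, -0.3, -0.6], [0.004, -0.013, 0.004]] press [-0.24 -0.97]
112.0 [40, [1.8, -0.3, -2.0], [0.004, -0.026, 0.004]] press [-0.27 -0.96]
114.0 [40, [4.3, -0.2, -3.2], [0.004, -0.038, 0.004]] press [-0.3  -0.95]
116.0 [40, [6.9, -0.2, -4.4], [0.004, -0.05, 0.004]] press [-0.34 -0.94]
118.0 [40, [9.5, -0.2, -5.4], [0.004, -0.062, 0.004]] press [-0.37 -0.93]
120.0 [40, [12.1, -0.2, -6.4], [0.004, -0.075, 0.004]] press [-0.4  -0.92]
122.0 [40, [14.7, -0.2, -7.3], [0.004, -0.087, 0.004]] press [-0.43 -0.9 ]
124.0 [40, [17.4, -0.2, -8.0], [0.004, -0.099, 0.004]] press [-0.46 -0.89]
```

Request:
play_rows:
  deltas:
    - [40,[1.8,0,-1.4],[0,-0.025,0]]
    - [40,[4.5,0,-2.8],[0,-0.038,0]]
    - [40,[7,0,-4],[0,-0.05,0]]
    - [40,[9.7,0,-5],[0,-0.062,0]]
    - [40,[12.3,0,-6],[0,-0.075,0]]
    - [40,[15,0,-6.8],[0,-0.087,0]]
    - [40,[18,0,-7.5],[0,-0.099,0]]
    - [40,[18,0,-7.5],[0,-0.099,0]]

```text
clock: 17.85
tcp_pos: [0.5588, 0.0336, 0.0712]
orientation: [1.771, 1.783, -0.704]
contact_force: [-0.5, 4.2, 6.3]
grip_width: 0.0399
```

Run:
```python
from h import *
i,d=r.grab_frame('scene');cv2.imwrite('pics/s7.png',cv2.resize(i[130:330,190:430,::-1],None,fx=3,fy=3))
o=r.get_obs();print(o['tcp_pos'].round(4),o['contact_force'].round(2))
p=o['tcp_pos'];R=Ro.from_rotvec(o['orientation'])
print(rel([p[0],p[1]-.03,p[2]+.09],R),rel([p[0],p[1]-.12,p[2]+.2],R))
```

```text
[0.5588 0.0333 0.0714] [-1.03  2.91  5.75]
(array([-83.6,  -0.1, -44.8]), array([0., 0., 0.])) (array([-224.6,   -0.6,  -62.9]), array([0., 0., 0.]))
```

View pics/s7.png

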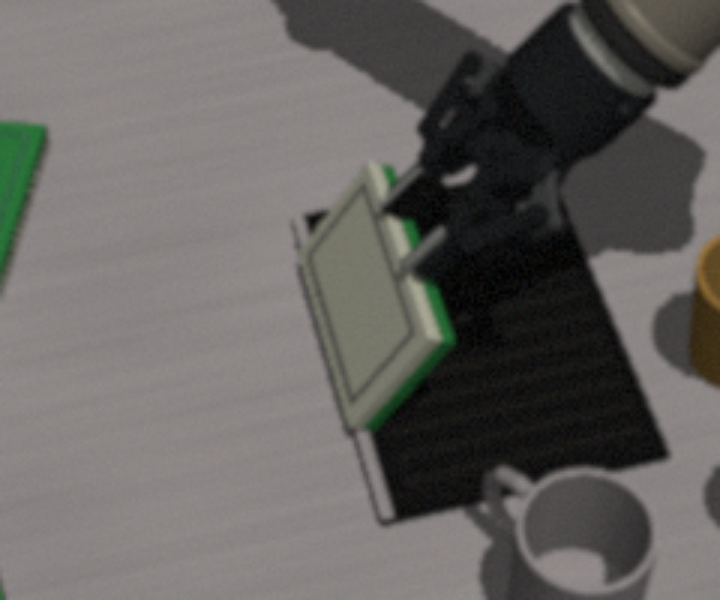

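The crop shows the board about 30° past upright, white face towards the camera at (365,300), with the fingertips on its upper side. It's past the tipping point, so I'll lift the fingers straight off that side and let it fall.

Request:
play_rows:
  deltas:
    - [40,[-10,0,-18],[0,0,0]]
    - [40,[-25,0,-46],[0,0,0]]
    - [40,[-40,0,-72],[0,0,0]]
    - [40,[-60,0,-85],[0,0,0]]
    - [40,[-80,0,-100],[0,0,0]]
    - [40,[-80,0,-100],[0,0,0]]
    - [40,[-80,0,-100],[0,0,0]]
    - [40,[-80,0,-100],[0,0,0]]

```text
clock: 18.9
tcp_pos: [0.5581, 0.0437, 0.1981]
orientation: [1.771, 1.784, -0.706]
contact_force: [0.3, 0.2, 0.2]
grip_width: 0.0397
```

Request:
play_rows:
  deltas:
    - [40,[-40,0,0],[0,0,0]]
    - [40,[-80,0,0],[0,0.1,0]]
    - [40,[-120,0,10],[0,0.2,0]]
    - [40,[-160,0,10],[0,0.3,0]]
    - [40,[-200,0,10],[0,0.4,0]]
    - [40,[-200,0,10],[0,0.4,0]]
    - [40,[-200,0,10],[0,0.4,0]]

```text
clock: 19.77
tcp_pos: [0.5588, -0.108, 0.3274]
orientation: [2.019, 2.034, -0.368]
contact_force: [-0.2, -0.1, -0.9]
grip_width: 0.04
```

Run:
```python
from h import *
f=np.load('top0.npz');X0=cloud('top',f['d'])
i,d=r.grab_frame('top');X=cloud('top',d)
gy=i.mean(2)
m=(d>0)&(X[...,2]>.02)&(X[...,2]<.06)&(X[...,0]>.45)&(X[...,0]<.68)&(X[...,1]>0)&(X[...,1]<.19)&(gy>75)
q=X[m];c=q.mean(0);n=np.linalg.svd(q-c,full_matrices=False)[2][2];print(len(q),c.round(4),n.round(3),q.min(0).round(3),q.max(0).round(3))
for XX,dd in((X0,f['d']),(X,d)):
    mm=(XX[...,2]>.03)&(dd>0)&(XX[...,1]>.02)&(XX[...,0]<.85)&(XX[...,2]<.16)
    k,l,s,_=cv2.connectedComponentsWithStats(mm.astype(np.uint8))
    for a in range(1,k):
        if s[a,4]>150: print(s[a],XX[l==a].mean(0).round(3))
i,d=r.grab_frame('scene');cv2.imwrite('pics/s8.png',i[100:400,100:540,::-1])
o=r.get_obs();print(o['tcp_pos'].round(4),o['contact_force'].round(2))
```

```text
<stdin>:6: RuntimeWarning: Mean of empty slice.
  ret = um.true_divide(
Traceback (most recent call last):
IndexError: index 2 is out of bounds for axis 0 with size 0
```

Run:
```python
from h import *
i,d=r.grab_frame('scene');cv2.imwrite('pics/s8.png',i[100:400,100:540,::-1])
X=cloud('scene',d);h=cv2.cvtColor(i,cv2.COLOR_RGB2HSV)
m=(d>0)&(X[...,2]>.018)&(X[...,2]<.06)&(X[...,0]>.45)&(X[...,0]<.68)&(X[...,1]>0)&(X[...,1]<.19)&(i.mean(2)>75)
print(m.sum())
if m.sum()>9:
    q=X[m];c=q.mean(0);n=np.linalg.svd(q-c,full_matrices=False)[2][2];print(c.round(4),n.round(3),q.min(0).round(3),q.max(0).round(3))
f=np.load('scene0.npz');X0=cloud('scene',f['d'])
for XX,dd in((X0,f['d']),(X,d)):
    mm=(XX[...,2]>.035)&(dd>0)&(XX[...,1]>.03)&(XX[...,0]>.5)&(XX[...,0]<.9)&(XX[...,2]<.17)
    k,l,s,_=cv2.connectedComponentsWithStats(mm.astype(np.uint8))
    for a in range(1,k):
        if s[a,4]>150: print(s[a],XX[l==a].mean(0).round(3))
```

```text
2989
[0.5654 0.0658 0.0281] [ 0.004 -0.004  1.   ] [0.488 0.021 0.018] [0.632 0.112 0.033]
[ 421  206   41   47 1349] [0.629 0.255 0.065]
[ 437  252   40   58 1601] [0.762 0.225 0.097]
[ 351  286   59   58 1871] [0.766 0.098 0.068]
[ 421  206   41   46 1345] [0.629 0.255 0.065]
[ 437  252   40   59 1609] [0.762 0.225 0.096]
[ 351  286   59   58 1867] [0.766 0.098 0.068]
```

View pics/s8.png

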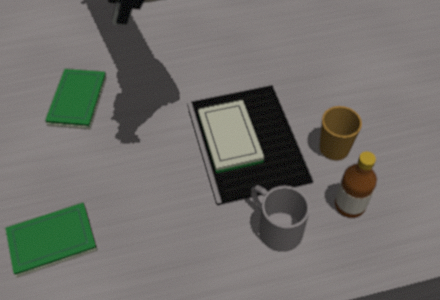

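The picture shows the board white face up on the tray at (230,133), and the cup, jug and bottle where they stood. In depth the board's middle is about 57 mm in from the edge and a few mm off the tray's middle line. It's level, with its top at 28 mm. The arm is clear, so I'm handing in.

```bash
python3 -c "
from bench import r
print(r.hand_in())"
```

```text
the job is handed in; nothing more can be done
None
```

The board now lies on the tray with its white face up, and the job is handed in. The arm was clear at about 20 s on the robot's clock. The system gives no verdict, so the results below are my own last checks.

**What I did:** I pushed the leftmost green board square against the tray's front edge with the open fingertips. Then I carried its rear side up and over that edge with roughly 5–10 N of force. About 30° past upright I lifted the fingers off and it fell onto the tray.

**Last checks, from the scene camera:**
- **Board:** it lies level to within about 0.5°, with its top face at about 28 mm. Its middle is about 57 mm in from the front edge and about 6 mm off the tray's middle line.
- **Cup, jug and bottle:** each is within about 1 mm of where it began.
- **Arm:** it is clear of everything and reads about zero force.

**What failed or disagreed:**
- **Fingertip height:** at a 40 mm opening the tips first touched the counter with the TCP reading about 30 mm below it. The interface text gives at most 13 mm, so I used the measured value.
- **Top camera:** it gave no usable view of the board on the tray at the end, so the final check rests on the scene camera alone.
- **Standing-up step:** I judged it from the scene picture at about 75°, plus depth readings near upright. The green face was hidden there, so I had no direct plane fit.

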